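# Square a drilled plate against fence and stop

## Robot

A 6-joint arm with a two-finger parallel gripper is mounted at the origin on a cart in front of the work surface, level with it; the furniture and walls round the work are solid. World frame = base frame: x ahead of the robot, y to its left, z up, the work surface at z = 0. Lengths are in m, angles in rad, forces in N, time in s.
With the tool pointing down it reaches from about 0.325 to 0.775 m from the base axis. Payload 5.5 kg.
Tool frame: the origin (TCP) lies at the very end of the fingers, on their centre line; the grasp point (between the pads) lies r.pinch_z behind it (r.pinch_z is the distance from the TCP to the grasp point, in m); z points along the fingers, y is the line along which they close (so a half turn about z gives the same grasp; the last joint's range is limited). The gripper opens to 88 mm and grips with 3 to 60 N. Pads are 20 mm wide; open, the fingers measure 115 mm over their backs; the gripper's body (75 mm by 178 mm) begins 61 mm behind the grasp point.
Start: joints at [1.288, 0.091, 1.231, -0, 1.82, -0.057], TCP at [0.134, 0.585, 0.223] pointing down, gripper open.
Joint ranges: [-2.87, 2.87], [-0.86, 2.18], [0.17, 2.46], [-1.51, 4.65], [0.06, 2.69], [-2.65, 2.65]. Speed limits (rad/s): [2.57, 2.57, 3.01, 3.14, 3.14, 3.14].

## Interface

Orientations are given as a unit quaternion [w, x, y, z].
In Python, from rig import readout, grab_frame, r gives the robot as it stands.
- The arm moves only by the tool arm_command, never from a script. Its argument "increments" is text: rows parted by semicolons, each of 7 numbers parted by spaces: the turn, a rotation vector about the world's x, y, z in rad, then the shift along the world's x, y, z in cm, then the closure, from -1 (fully open) to 1 (shut). In form: ax ay az tx ty tz jaw; .... A call has 1 to 20 rows; each row shifts and turns the commanded pose from where the row before left it; what a row does not reach is not made up. A row lasts 1/8 s, in which the tool goes at most 62.5 mm and 10.7 degrees, less where a joint would pass 70% of its speed; a pose out of reach is approached as far as the arm can. A call with a gripper value outside its range is refused whole. The fingers move at their own pace and stop on an object; the grip force is fixed at half the most. Time passes only in rows, so rows that do not move let the fingers close. It gives the time, the measured TCP pose, the force, the opening and the grip force at its end, in the units of the state.
- readout.get_state(): the state, without advancing time (a new reading comes with each control period).
- grab_frame(name): name is "scene" or "top"; returns a dict with "pixels" (384x512x3 uint8, red, green, blue), "range_z" (384x512 float32, m along the optical axis (not along the pixel's ray), 0 where there is no reading), "camera_matrix" (3x3 intrinsics, pixels), "distortion" ([k1, k2, p1, p2, k3] as OpenCV has them; the pictures are not rectified), "R" (3x3) and "t" (3): a world point X has camera coordinates R X + t. Camera axes: x right, y down, z forward; pixel columns grow to the right and rows downward; lengths in m; the calibration is good to about 2 mm. A picture is of the moment at which its call begins.
- r.finish_job(): hands the job in; it is judged then, once.
The state is a dict: "time_s": time; "q": joint angles; "qvel": joint speeds; "tau": joint torques, N m; "tcp_pos": TCP position; "ee_rot": TCP orientation; "contact_force": force on the tool from outside, world axes, zero at the start; "torque": the same for the moment, N m; "gripper_width": opening from 0.0 (shut) to 1.0 (fully open); "finger_force": force on a finger pad.
Only numpy, scipy, OpenCV 4.12 (cv2) and the standard library are available. Lean on these libraries where they do the work, as an engineer would, in place of code of your own. Each camera call takes 0.05 s, during which the arm holds its last target. There are 200 camera calls.

## Task

Push the red plate across the grey board until its long side lies flat against the aluminium fence and its end touches the yellow stop, between the two stops, squared up ready for marking out. Only push it with the fingertips or the outside of the fingers, keeping it flat on the board and never gripping or lifting it, leave the other tools and supplies where they are, and finish clear of it.

Things in the scene. Friction and masses are not known exactly. Their poses are not given: they have to be found in the camera images.
- plate: The work: red metal mounting plate, 90 x 110 x 24 mm, 0.4 to 0.8 kg, loose on the grey board, four dark blind holes on top. Origin: centre of its underside. x across the short 90 mm, y along the long 110 mm, z up. It starts about 45 to 90 mm clear of the fence, in front of it, between the lines of the two stops, its long side within 20 degrees of the fence's direction.
- board: Fixed grey assembly board with plywood sides that covers the chest; everything of this task stands on its flat top at z = 0.066 (66 mm above the chest's own top). It never moves; its top reaches from world x = 0.356 to 0.682 and y = -0.385 (farther back -0.43) to 0.222. Origin: on its underside at world (0.52, -0.07, 0).
- fence: Straight aluminium bar 430 mm long, 16 mm thick, 30 mm high, fixed on the board, three screw heads and graduation ticks on it. Origin: centre of its underside. y along its length, x across it, pointing away from the robot; the face that looks at the robot and at the plate is at x = -0.008. Stands turned by up to about 8 degrees.
- yellow_stop: Yellow clip-on stop, fixed on the fence near one of its ends (either end). Its block is 22 mm wide along the fence (y from -0.011 to +0.011 of its frame), 24 mm high and stands out to 60 mm in front of the fence's centre line (x = -0.060 to -0.008); saddle and knurled screw over the fence up to 47 mm high. Origin: on the board's top, on the fence's centre line, in the middle of the stop's width; axes parallel to the fence's.
- black_stop: Black stop of the same shape and size, fixed near the fence's other end; the stops' centres are 360 to 396 mm apart. Origin and axes as the yellow stop's.
- tape_roll: Bystander: roll of blue masking tape lying flat, 104 mm across, 24 mm high, at the front right. Origin: centre of its underside.
- lapper: Bystander: hand tool standing on a round black rubber foot with a wooden handle upright, 72 mm across, 184 mm tall, at the front left corner. Origin: centre of its underside.
- screwdriver: Bystander: screwdriver with a blue handle, lying, 200 mm long, 26 mm thick, at the back left. Origin: centre of its underside; y along it.
- extension_bar: Bystander: steel socket extension bar lying beside the screwdriver at the back left, 151 mm long, 16 mm thick. Origin: centre of its underside; y along it.
- filter_cap: Bystander: black round oil-filter cap, 74 mm across, 22 mm high, at the front left. Origin: centre of its underside.

How it is judged:
By the outcome, as a careful person would: the job done as asked, in the order asked, and still so for the second after the job is handed in, with the robot touching nothing.
It also fails if it takes over 51 s, if anything falls off the work surface, if the arm or the gripper's body presses on something with over 40 N, if the wrist force passes 120 N, or if a joint passes its speed limit or range.

## Working session

There is one attempt and no reset: what is moved stays moved. The work goes in short steps, Python scripts to look and compute and a tool call to move; the robot and the scene stay as the last step left them, time stands still between calls to the robot, and variables do not carry over. Pictures are saved under pics/ and viewed, at most 10 in all, crops included, and the job is handed in when it is done.

Besides the shell and the picture viewer there is one more tool, called after ">>>" as name(argument=value, ...) on one line, values as JSON. arm_command: Moves the arm, as the interface text tells. Its arguments: {"type":"object","properties":{"increments":{"type":"string"}},"required":["increments"]}

```bash
mkdir -p pics
cat > h.py <<'E'
import numpy as np, cv2
from rig import readout, grab_frame, r
def save(f,n): cv2.imwrite(n,f["pixels"][:,:,::-1])
def ray(f,uv,z):
    uv=np.asarray(uv,float).reshape(-1,1,2)
    n=cv2.undistortPoints(uv,np.array(f["camera_matrix"]),np.array(f["distortion"])).reshape(-1,2)
    R=np.array(f["R"]);t=np.array(f["t"]);C=-R.T@t
    d=np.c_[n,np.ones(len(n))]@R
    return C+d*((z-C[2])/d[:,2])[:,None]
def rectmask(f,m,z):
    cs=cv2.findContours(m.astype(np.uint8),cv2.RETR_EXTERNAL,cv2.CHAIN_APPROX_NONE)[0]
    c=max(cs,key=cv2.contourArea)
    P=ray(f,c.reshape(-1,2),z)[:,:2]
    return cv2.minAreaRect((P*1000).astype(np.float32)),c
E
python3 - <<'E'
from h import *
for n in("top","scene"):
    f=grab_frame(n);save(f,f"pics/{n}0.png");np.savez(f"/tmp/{n}0.npz",**f)
    print(n,-np.array(f["R"]).T@f["t"])
print(readout.get_state(),r.pinch_z)
E
```

```text
top [ 0.32769263 -0.06866632  1.09378324]
scene [ 0.11323364 -0.63523724  0.77600898]
{'time_s': 0.1, 'q': array([ 1.28831350e+00,  9.17674304e-02,  1.23176565e+00, -2.80859244e-05,
        1.81978938e+00, -5.66957785e-02]), 'qvel': array([-0.00013134,  0.00032051, -0.00159691,  0.00037149,  0.00049371,
       -0.00100565]), 'tau': array([ 3.12457902e-03, -4.47851086e+01, -4.07574213e+01,  7.02047884e-02,
        2.83012079e-02, -1.36597068e-04]), 'tcp_pos': array([0.13425849, 0.58451347, 0.2216295 ]), 'ee_rot': array([-1.32559027e-04,  1.12657256e-01,  9.93633531e-01, -8.54795155e-04]), 'contact_force': array([ 0.43931857,  0.36787827, -0.40158271]), 'torque': array([0.04552678, 0.06901348, 0.01808009]), 'finger_force': 0.0, 'gripper_width': 0.9997879170060884} 0.0187
```

View pics/top0.png

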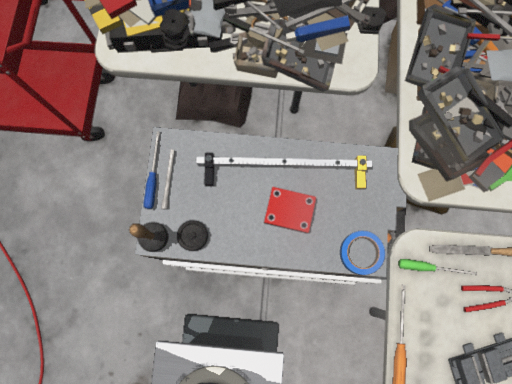

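View pics/scene0.png

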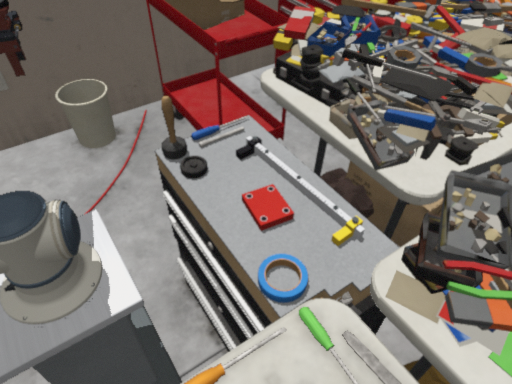

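Top view: red plate is at about (290,210), the fence runs along row ~162 from column 197 to 372, the yellow stop is at (362,172) on the right (−y) and the black stop at (209,168). The tape roll at (363,253) is in front of the yellow stop. Now measuring in both views.

```bash
cat >> h.py <<'E'
def hsv(f): return cv2.cvtColor(f["pixels"],cv2.COLOR_RGB2HSV)
def red(f):
    h=hsv(f); m=((h[...,0]<8)|(h[...,0]>172))&(h[...,1]>140)&(h[...,2]>60)
    w=np.zeros(m.shape,bool)
    P=ray(f,np.stack(np.meshgrid(np.arange(512),np.arange(384)),-1),0.09)[:,:2].reshape(384,512,2)
    w=(P[...,0]>.36)&(P[...,0]<.68)&(P[...,1]>-.38)&(P[...,1]<.22)
    return m&w,w
def plate_top(f,z=.09):
    m,_=red(f)
    h=f["pixels"].astype(int)
    m=cv2.morphologyEx(m.astype(np.uint8),cv2.MORPH_CLOSE,np.ones((7,7)))
    return rectmask(f,m,z)
def yel(f):
    h=hsv(f); _,w=red(f)
    return (abs(h[...,0].astype(int)-26)<7)&(h[...,1]>140)&(h[...,2]>80)&w
E
python3 - <<'E'
from h import *
for n in("top","scene"):
    f=dict(np.load(f"/tmp/{n}0.npz"))
    rc,c=plate_top(f); print(n,"plate",rc,cv2.boxPoints(rc).round(1).tolist())
    y=yel(f); rc,c=rectmask(f,y,.09); print("yel@.09",rc,cv2.boxPoints(rc).round(1).tolist())
    # fence: bright low-sat pixels
    h=hsv(f)
    P=ray(f,np.stack(np.meshgrid(np.arange(512),np.arange(384)),-1),.096)[:,:2].reshape(384,512,2)
    m=(h[...,2]>185)&(h[...,1]<40)&(P[...,0]>.5)&(P[...,0]<.68)&(P[...,1]>-.36)&(P[...,1]<.2)
    rc,c=rectmask(f,m,.096);print("fence",rc,cv2.boxPoints(rc).round(1).tolist())
    big=cv2.resize(f["pixels"][130:270,130:410] if n=="top" else f["pixels"][120:300,150:400],None,fx=2.8 if n=="top" else 3,fy=2.8 if n=="top" else 3,interpolation=cv2.INTER_NEAREST)
    cv2.imwrite(f"pics/{n}z.png",big[:,:,::-1])
E
```

```text
top plate ((496.6023864746094, -139.9314727783203), (106.42485809326172, 88.63544464111328), 81.7201156616211) [[445.1000061035156, -186.1999969482422], [532.7999877929688, -199.0], [548.0999755859375, -93.69999694824219], [460.3999938964844, -80.9000015258789]]
yel@.09 ((605.9674072265625, -309.0633544921875), (79.58599090576172, 22.314428329467773), 2.149937152862549) [[565.7999877929688, -299.3999938964844], [566.5999755859375, -321.70001220703125], [646.2000122070312, -318.70001220703125], [645.2999877929688, -296.3999938964844]]
fence ((608.5730590820312, -51.4476203918457), (16.811891555786133, 122.24041748046875), 3.305239677429199) [[596.7000122070312, 9.100000381469727], [603.7000122070312, -113.0], [620.5, -112.0], [613.4000244140625, 10.100000381469727]]
scene plate ((492.15045166015625, -150.22393798828125), (119.80213165283203, 92.87031555175781), 81.69055938720703) [[437.5, -202.8000030517578], [529.4000244140625, -216.1999969482422], [546.7999877929688, -97.69999694824219], [454.8999938964844, -84.19999694824219]]
yel@.09 ((602.1743774414062, -311.76483154296875), (98.74329376220703, 28.763145446777344), 10.837767601013184) [[551.0, -306.8999938964844], [556.4000244140625, -335.20001220703125], [653.4000244140625, -316.6000061035156], [648.0, -288.3999938964844]]
fence ((617.3243408203125, -183.76025390625), (17.076379776000977, 122.75992584228516), 4.004036903381348) [[604.5, -123.0999984741211], [613.0999755859375, -245.60000610351562], [630.0999755859375, -244.39999389648438], [621.5999755859375, -121.9000015258789]]
```

View pics/topz.png

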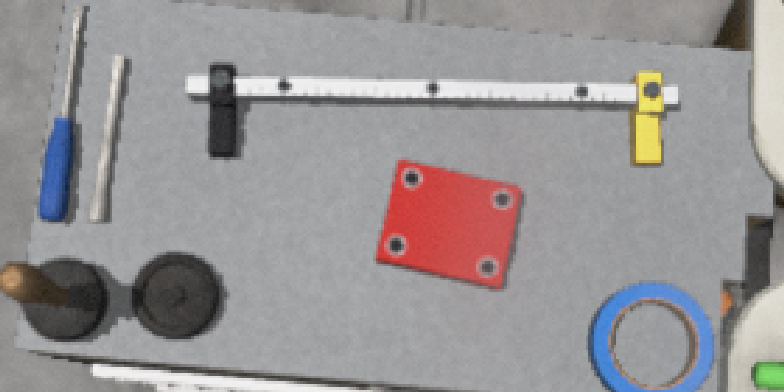

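Run:
```python
from h import *
for n in("top","scene"):
    f=dict(np.load(f"/tmp/{n}0.npz"));h=hsv(f)
    G=np.stack(np.meshgrid(np.arange(512),np.arange(384)),-1)
    P=ray(f,G,.096)[:,:2].reshape(384,512,2)
    m=(h[...,2]>175)&(h[...,1]<45)&(P[...,0]>.57)&(P[...,0]<.65)&(P[...,1]>-.29)&(P[...,1]<.03)
    Q=P[m].astype(np.float32)*1000
    vx,vy,x0,y0=cv2.fitLine(Q,cv2.DIST_HUBER,0,.01,.01).ravel()
    if vy<0:vx,vy=-vx,-vy
    d=(Q-[x0,y0])@[vy,-vx]
    print(n,"fence axis slope",vx/vy,np.degrees(np.arctan2(-vx,vy)),"x at y=-140:",x0+vx/vy*(-140-y0),"width pct",np.percentile(d,[1,50,99]))
    ym=yel(f)
    for z in(.09,.113):
        Q=ray(f,np.argwhere(ym)[:,::-1],z)[:,:2]*1000
        s=Q[:,0]<590
        print(z,"y range front block",np.percentile(Q[s,1],[1,50,99]),"xmin",Q[:,0].min())
    print("lap", ray(f,[[152,238],[136,230]],.066)[:,:2] if n=="top" else ray(f,[[175,149],[168,100]],.25)[:,:2], "tape",ray(f,[363,253] if n=="top" else [283,277],.09)[:,:2])
```

```text
top fence axis slope -0.07178268 4.1058025 x at y=-140: 615.0025 width pct [-8.64623186  0.01606469  8.27128621]
0.09 y range front block [-318.96814867 -308.73392326 -298.66212461] xmin 565.785621583025
0.113 y range front block [-313.21739294 -302.96252727 -293.12482272] xmin 560.3301222507749
lap [[0.40026042 0.18545189]
 [0.41590323 0.2272215 ]] tape [[ 0.4077318  -0.32041117]]
scene fence axis slope -0.071686454 4.100317 x at y=-140: 614.44867 width pct [-9.21793032e+00 -3.00124567e-03  1.04952915e+01]
0.09 y range front block [-329.83929521 -316.93529034 -302.29497315] xmin 554.1542961444244
0.113 y range front block [-339.78510354 -326.72957467 -311.98193389] xmin 539.3714356887617
lap [[ 0.33225074 -0.0222719 ]
 [ 0.40083099  0.15941387]] tape [[ 0.40541541 -0.32882114]]
```

>>> arm_command(increments="0 0 0.1 3.23 -3.21 1.43 -0.4;0 0 0.1 3.23 -3.21 1.43 -0.4;0 0 0.097 3.23 -3.21 1.43 -0.4;0 0 0 3.23 -3.21 1.43 -0.4;0 0 0 3.23 -3.21 1.43 -0.4;0 0 0 3.23 -3.21 1.43 -0.4;0 0 0 3.23 -3.21 1.43 -0.4;0 0 0 1.5 -4.33 0 -0.4;0 0 0 1.5 -4.33 0 -0.4;0 0 0 1.5 -4.33 0 -0.4;0 0 0 1.5 -4.33 0 -0.4;0 0 0 1.5 -4.33 0 -0.4;0 0 0 1.5 -4.33 0 -0.4;0 0 0 -0.67 -4.9 0 -0.4;0 0 0 -0.67 -4.9 0 -0.4;0 0 0 -0.67 -4.9 0 -0.4;0 0 0 -0.67 -4.9 0 -0.4;0 0 0 -0.67 -4.9 0 -0.4;0 0 0 0 0 0 -0.4")

```text
time_s: 2.48
tcp_pos: [0.4162, -0.1473, 0.3219]
ee_rot: [-0.001, -0.033, 0.999, 0.0]
contact_force: [-0.4, 0.2, 0.1]
gripper_width: 0.697
finger_force: 0.0
```

>>> arm_command(increments="0 0 0.005 0 0 -5 -0.4;0 0 0 0 0 -5 -0.4;0 0 0 0 0 -5 -0.4;0 0 0 0 0 -4 -0.4;0 0 0 0 0 -3 -0.4;0 0 0 0 0 -1.6 -0.4;0 0 0 0 0 -1 -0.4;0 0 0 0 0 0 -0.4;0 0 0 0 0 0 -0.4")

```text
time_s: 3.6
tcp_pos: [0.4176, -0.145, 0.078]
ee_rot: [0.001, -0.038, 0.999, -0.0]
contact_force: [0.5, -0.0, 0.0]
gripper_width: 0.699
finger_force: 0.0
```

Run:
```python
from h import *
s=readout.get_state();print(s["tcp_pos"],s["contact_force"])
f=grab_frame("scene");cv2.imwrite("pics/s1.png",cv2.resize(f["pixels"][120:300,130:400],None,fx=2.9,fy=2.9)[:,:,::-1])
```

```text
[ 0.41761215 -0.14495234  0.07803808] [ 0.4679172  -0.0336748   0.04298791]
```

View pics/s1.png

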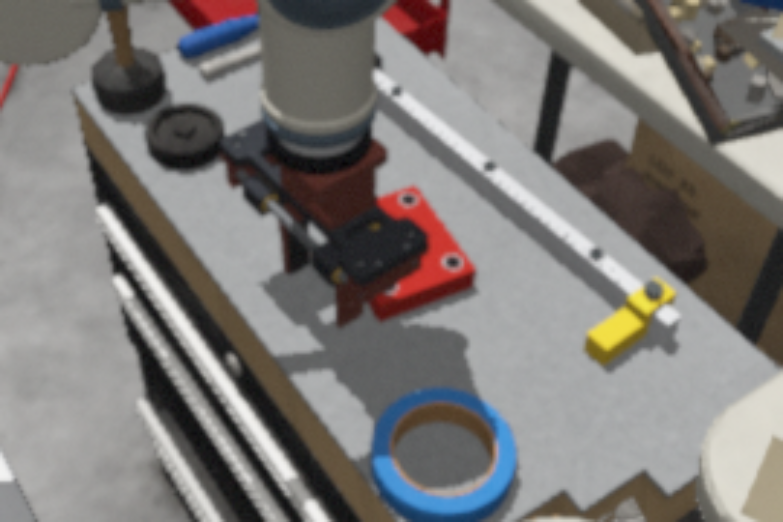

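The fingers stand in front of the plate (near crop pixel (345,300)). The way to the fence is clear, so I'm pushing along the fence normal.

>>> arm_command(increments="0 0 0 0.5 0.036 0 -0.4;0 0 0 0.5 0.036 0 -0.4;0 0 0 0.5 0.036 0 -0.4;0 0 0 0.5 0.036 0 -0.4;0 0 0 0.5 0.036 0 -0.4;0 0 0 0.5 0.036 0 -0.4;0 0 0 0.5 0.036 0 -0.4;0 0 0 0.5 0.036 0 -0.4;0 0 0 0.5 0.036 0 -0.4;0 0 0 0.5 0.036 0 -0.4;0 0 0 0.5 0.036 0 -0.4;0 0 0 0.5 0.036 0 -0.4;0 0 0 0.5 0.036 0 -0.4;0 0 0 0.5 0.036 0 -0.4;0 0 0 0.5 0.036 0 -0.4;0 0 0 0 0 0 -0.4")

```text
time_s: 5.65
tcp_pos: [0.4918, -0.1394, 0.0768]
ee_rot: [-0.001, -0.038, 0.999, -0.0]
contact_force: [-4.8, -0.8, 3.5]
gripper_width: 0.696
finger_force: 2.1
```

```bash
cat >> h.py <<'E'
n=np.array([.9974,.0715]);u=np.array([-.0715,.9974])
def rep():
    s=readout.get_state();p=s["tcp_pos"][:2]
    print("tcp d,s",p@n,p@u,"F n,u",s["contact_force"][:2]@n,s["contact_force"][:2]@u,s["time_s"])
    for c in("top","scene"):
        rc,_=plate_top(grab_frame(c));b=cv2.boxPoints(rc)
        print(c,np.round([rc[0]@n,rc[0]@u],1),np.round(rc[1],1),round(rc[2],1),"d rng",np.round([(b@n).min(),(b@n).max()],1),"s rng",np.round([(b@u).min(),(b@u).max()],1))
E
python3 -c "
from h import *
rep()"
```

```text
tcp d,s 0.4805086620570004 -0.17421126457223438 F n,u -4.833796894382834 -0.49019934037822216 5.65Traceback (most recent call last):
  File "<string>", line 3, in <module>
    rep()
    ~~~^^
  File "h.py", line 35, in rep
    rc,_=plate_top(grab_frame(c));b=cv2.boxPoints(rc)
         ~~~~~~~~~^^^^^^^^^^^^^^^
  File "h.py", line 26, in plate_top
    return rectmask(f,m,z)
  File "h.py", line 12, in rectmask
    c=max(cs,key=cv2.contourArea)
ValueError: max() iterable argument is empty
```

>>> arm_command(increments="0 0 0 0.3 0.021 0 -0.4;0 0 0 0.3 0.021 0 -0.4;0 0 0 0.3 0.021 0 -0.4;0 0 0 0.2 0.014 0 -0.4;0 0 0 0.1 0.007 0 -0.4;0 0 0 0 0 0 -0.4")

```text
time_s: 6.45
tcp_pos: [0.5027, -0.1386, 0.0768]
ee_rot: [-0.002, -0.038, 0.999, 0.0]
contact_force: [-7.8, 0.0, 5.9]
gripper_width: 0.7
finger_force: 4.4
```

>>> arm_command(increments="0 0 0 0.1 0.007 0 -0.4;0 0 0 0.1 0.007 0 -0.4;0 0 0 0.1 0.007 0 -0.4;0 0 0 0 0 0 -0.4")

```text
time_s: 6.95
tcp_pos: [0.5028, -0.1385, 0.0769]
ee_rot: [-0.005, -0.038, 0.999, 0.0]
contact_force: [-21.0, -0.2, 12.4]
gripper_width: 0.702
finger_force: 10.8
```

>>> arm_command(increments="0 0 0 -0.8 -0.06 0 -0.4;0 0 0 -2.2 -0.15 0 -0.4;0 0 0 0 0 4 0;0 0 0 0 0 4 1;0 0 0 2.6 4.4 0 1;0 0 0 2.6 4.4 0 1;0 0 0 2.6 4.4 0 1;0 0 0 0 2 0 1;0 0 0 0 0 0 1;0 0 0 0 0 0 1")

```text
time_s: 8.2
tcp_pos: [0.5546, 0.0106, 0.1568]
ee_rot: [0.0, -0.038, 0.999, -0.0]
contact_force: [0.5, 0.4, -0.9]
gripper_width: 0.0
finger_force: 0.0
```

```bash
sed -i 's/        rc,_=plate_top(grab_frame(c));b/        f=grab_frame(c);save(f,f"pics\/{c}_{s["time_s"]:.2f}.png")\n        rc,_=plate_top(f);b/' h.py
python3 -c "
from h import *
rep()"; ls pics
```

```text
tcp d,s 0.5539316199023532 -0.02907989271261696 F n,u 0.49515854458695735 0.3208386592351533 8.2
top [ 548.6 -157.1] [87.  89.1] 5.1 d rng [504.3 592.9] s rng [-202.4 -111.8]
scene [ 542.  -173.4] [ 98.5 119.1] 4.5 d rng [492.4 591.7] s rng [-233.3 -113.5]
s1.png
scene0.png
scene_8.20.png
scenez.png
top0.png
top_8.20.png
topz.png
```

>>> arm_command(increments="0 0 0 -0.9 -0.06 -4 1;0 0 0 0 0 -3 1;0 0 0 0 0 -1 1;0 0 0 0 0 0 1;0 0 0 0.15 -2.1 0 1;0 0 0 0.15 -2.1 0 1;0 0 0 0.043 -0.6 0 1;0 0 0 0.043 -0.6 0 1;0 0 0 0.043 -0.6 0 1;0 0 0 0.043 -0.6 0 1;0 0 0 0.043 -0.6 0 1;0 0 0 0.043 -0.6 0 1;0 0 0 0.043 -0.6 0 1;0 0 0 0.043 -0.6 0 1;0 0 0 0.043 -0.6 0 1;0 0 0 0.043 -0.6 0 1;0 0 0 0 0 0 1")

```text
time_s: 10.42
tcp_pos: [0.5532, -0.0921, 0.0767]
ee_rot: [-0.0, -0.038, 0.999, -0.001]
contact_force: [-0.1, 0.9, 0.5]
gripper_width: 0.002
finger_force: 0.2
```

```bash
python3 -c "
from h import *
rep()"
```

```text
tcp d,s 0.5452255689317053 -0.1314194691625152 F n,u -0.07231069775086253 0.8963038194878473 10.425
top [ 517.4 -155.4] [24.5 26.8] 5.1 d rng [504.9 529.9] s rng [-169.  -141.8]
scene [ 543.5 -200.6] [102.1 121.5] 5.4 d rng [491.1 595.9] s rng [-262.5 -138.7]
```

>>> arm_command(increments="0 0 0 0.043 -0.6 0 1;0 0 0 0.043 -0.6 0 1;0 0 0 0.043 -0.6 0 1;0 0 0 0.043 -0.6 0 1;0 0 0 0.043 -0.6 0 1;0 0 0 0.043 -0.6 0 1;0 0 0 0.043 -0.6 0 1;0 0 0 0.043 -0.6 0 1;0 0 0 0.043 -0.6 0 1;0 0 0 0.043 -0.6 0 1;0 0 0 0.043 -0.6 0 1;0 0 0 0.043 -0.6 0 1;0 0 0 0 0 0 1")

```text
time_s: 12.15
tcp_pos: [0.5584, -0.1641, 0.0767]
ee_rot: [0.0, -0.038, 0.999, -0.001]
contact_force: [-0.7, 0.9, 0.9]
gripper_width: 0.005
finger_force: 0.3
```

```bash
python3 -c "
from h import *
rep()
import glob
f=cv2.imread(sorted(glob.glob('pics/scene_1*.png'))[-1]);cv2.imwrite('pics/v2.png',cv2.resize(f[120:300,180:430],None,fx=3,fy=3))
"
```

```text
tcp d,s 0.5452330124059312 -0.20364203717285148 F n,u -0.659438451339496 0.929692549047862 12.15
top [ 522.6 -306.8] [35.7 24.3] 2.5 d rng [504.4 540.7] s rng [-319.4 -294.2]
scene [ 542.3 -271.8] [ 99.8 119.4] 4.2 d rng [492.3 592.3] s rng [-331.6 -212. ]
```

View pics/v2.png

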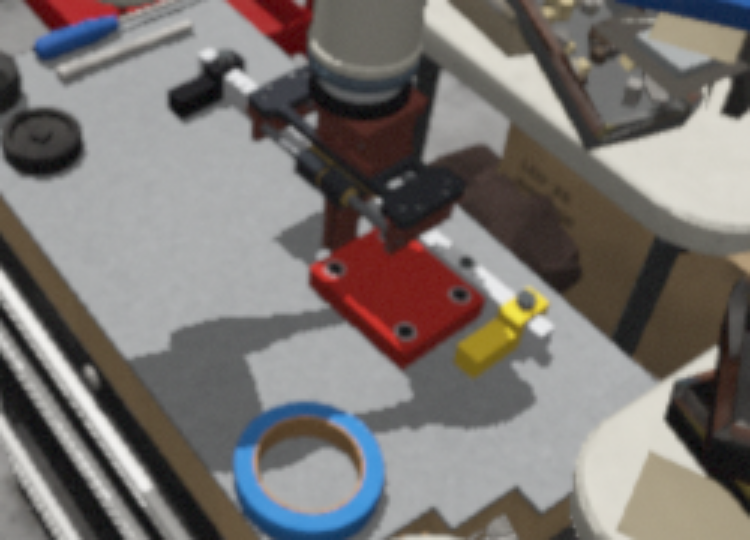

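The plate (crop centre (400,295)) lies along the fence, and about 15 mm of gap is left to the yellow stop (crop (487,345)). I'll push the rest of the way in smaller steps.

>>> arm_command(increments="0 0 0 0.029 -0.4 0 1;0 0 0 0.029 -0.4 0 1;0 0 0 0.021 -0.3 0 1;0 0 0 0.014 -0.2 0 1;0 0 0 0.007 -0.1 0 1;0 0 0 0 0 0 1")

```text
time_s: 13.0
tcp_pos: [0.5594, -0.1772, 0.0767]
ee_rot: [0.0, -0.038, 0.999, -0.0]
contact_force: [0.1, 3.7, 0.5]
gripper_width: 0.006
finger_force: 1.9
```

>>> arm_command(increments="0 0 0 0.007 -0.1 0 1;0 0 0 0.007 -0.1 0 1;0 0 0 0.007 -0.1 0 1;0 0 0 0 0 0 1")

```text
time_s: 13.5
tcp_pos: [0.5596, -0.1801, 0.0767]
ee_rot: [-0.0, -0.038, 0.999, -0.0]
contact_force: [-1.4, 3.9, 0.2]
gripper_width: 0.006
finger_force: 1.9
```

>>> arm_command(increments="0 0 0 0.007 -0.1 0 1;0 0 0 0.007 -0.1 0 1;0 0 0 0.007 -0.1 0 1;0 0 0 0.007 -0.1 0 1;0 0 0 0 0 0 1")

```text
time_s: 14.12
tcp_pos: [0.5597, -0.1809, 0.0767]
ee_rot: [-0.0, -0.039, 0.999, 0.003]
contact_force: [-3.0, 13.6, 3.7]
gripper_width: 0.002
finger_force: 7.2
```

```bash
python3 -c "
from h import *
rep()
"
```

```text
tcp d,s 0.5452694366769212 -0.22046189928197657 F n,u -2.069475091891582 13.780108221109087 14.125
top [ 508.1 -324.6] [ 4.9 17.2] 5.1 d rng [505.5 510.7] s rng [-333.2 -316. ]
scene [ 543.  -288.8] [101. 120.] 2.9 d rng [491.3 594.7] s rng [-349.8 -227.8]
```

>>> arm_command(increments="0 0 0 -0.04 0.6 0 1;0 0 0 -0.2 2.8 0 1;0 0 0 0 0 4 1;0 0 0 0 0 4 1;0 0 0 -2.1 -3.3 0 0;0 0 0 -2.1 -3.3 0 -0.4;0 0 0 -2.1 -3.3 0 -0.4;0 0 0 0 0 0 -0.4;0 0 0 0 0 0 -0.4")

```text
time_s: 15.35
tcp_pos: [0.4946, -0.2494, 0.1568]
ee_rot: [0.0, -0.038, 0.999, -0.0]
contact_force: [0.1, -0.2, -0.2]
gripper_width: 0.535
finger_force: 0.0
```

```bash
python3 -c "
from h import *
rep()
"
```

```text
tcp d,s 0.4754903340385911 -0.2840671004355502 F n,u 0.0973734653547252 -0.23787944030330718 15.35
top [ 569.  -261.7] [45.2 60. ] 5.2 d rng [545.9 592.2] s rng [-292.2 -231.3]
scene [ 541.8 -290.3] [100.6 115.6] 5.2 d rng [490.4 593.2] s rng [-349.  -231.5]
```

>>> arm_command(increments="0 0 0 0 0 -4 -0.4;0 0 0 0 0 -3 -0.4;0 0 0 0 0 -1 -0.4;0 0 0 0 0 0 -0.4;0 0 0 0.4 0.029 0 -0.4;0 0 0 0.4 0.029 0 -0.4;0 0 0 0.4 0.029 0 -0.4;0 0 0 0.2 0.014 0 -0.4;0 0 0 0.2 0.014 0 -0.4;0 0 0 0.1 0.007 0 -0.4;0 0 0 0.1 0.007 0 -0.4;0 0 0 0 0 0 -0.4")

```text
time_s: 16.95
tcp_pos: [0.5103, -0.2478, 0.0768]
ee_rot: [-0.002, -0.038, 0.999, 0.0]
contact_force: [-10.1, 1.7, 4.9]
gripper_width: 0.701
finger_force: 4.9
```

>>> arm_command(increments="0 0 0 0.1 0.007 0 -0.4;0 0 0 0.1 0.007 0 -0.4;0 0 0 0 0 0 -0.4")

```text
time_s: 17.32
tcp_pos: [0.5104, -0.2478, 0.0769]
ee_rot: [-0.005, -0.037, 0.999, 0.0]
contact_force: [-17.4, 1.9, 8.4]
gripper_width: 0.701
finger_force: 8.9
```

>>> arm_command(increments="0 0 0 -0.6 -0.04 0 -0.4;0 0 0 -2 -0.15 0 -0.4;0 0 0 0 0 4 -0.4;0 0 0 0 0 5 -0.4;0 0 0 0 0 5 -0.4;0 0 0 0 5 0 0;0 0 0 0 5 0 1;0 0 0 0 5 0 1;0 0 0 0 5 0 1;0 0 0 0 5 0 1;0 0 0 0 5 0 1;0 0 0 0 0 0 1")

```text
time_s: 18.82
tcp_pos: [0.4884, 0.0536, 0.2168]
ee_rot: [0.0, -0.041, 0.999, 0.001]
contact_force: [-0.2, 0.6, -0.2]
gripper_width: 0.006
finger_force: 0.0
```

```bash
python3 -c "
from h import *
rep()
import glob
f=cv2.imread(sorted(glob.glob('pics/top_1*.png'))[-1])[130:250,190:400]
g=cv2.imread(sorted(glob.glob('pics/scene_1*.png'))[-1])[170:280,250:400]
cv2.imwrite('pics/v3.png',np.vstack([cv2.resize(f,(480,274)),cv2.resize(g,(480,320),interpolation=cv2.INTER_NEAREST)]))
"
```

```text
tcp d,s 0.49096401455184707 0.018499225546030743 F n,u -0.13515629367503956 0.6094505665630819 18.825
top [ 548.5 -282.9] [ 87.3 108.5] 5.1 d rng [504.  593.1] s rng [-337.9 -228. ]
scene [ 542.8 -290. ] [ 99.6 116.3] 4.3 d rng [492.8 592.9] s rng [-348.3 -231.6]
```

View pics/v3.png

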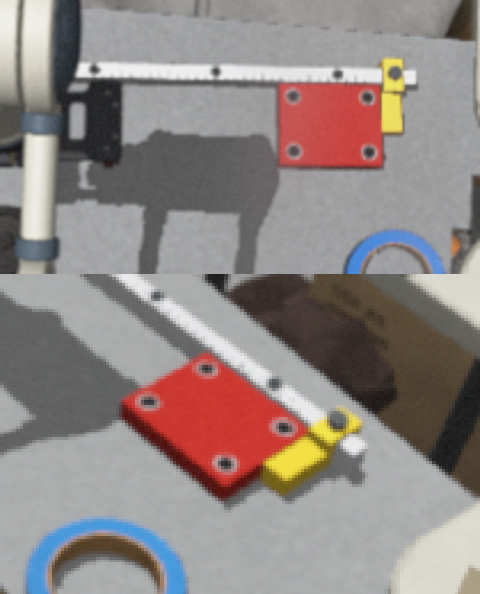

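>>> arm_command(increments="0 0 0 1.77 -5.1 0 1;0 0 0 1.77 -5.1 0 1;0 0 0 1.77 -5.1 0 1;0 0 0 1.77 -5.1 0 1;0 0 0 0 0 -4 1;0 0 0 0 0 -4 1;0 0 0 0 0 -4 1;0 0 0 0 0 -2 1;0 0 0 0 0 0 1;0 0 0 0.05 -0.7 0 1;0 0 0 0.05 -0.7 0 1;0 0 0 0.05 -0.7 0 1;0 0 0 0.03 -0.4 0 1;0 0 0 0.014 -0.2 0 1;0 0 0 0 0 0 1")

```text
time_s: 20.8
tcp_pos: [0.5612, -0.1804, 0.0767]
ee_rot: [-0.0, -0.038, 0.999, 0.0]
contact_force: [-0.5, 1.1, 0.0]
gripper_width: 0.004
finger_force: 0.0
```

```bash
python3 -c "
from h import *
s=readout.get_state();p=s['tcp_pos'][:2];print(p@n,p@u,s['contact_force'],s['tcp_pos'][2])
"
```

```text
0.5468786583049045 -0.22008595739837114 [-0.46721306  1.06460212  0.01747706] 0.07672834638671099
```

>>> arm_command(increments="0 0 0 0.007 -0.1 0 1;0 0 0 0.007 -0.1 0 1;0 0 0 0 0 0 1")

```text
time_s: 21.18
tcp_pos: [0.5612, -0.1807, 0.0767]
ee_rot: [-0.0, -0.039, 0.999, 0.001]
contact_force: [-1.4, 6.7, 2.4]
gripper_width: 0.005
finger_force: 3.1
```

>>> arm_command(increments="0 0 0 -0.02 0.3 0 1;0 0 0 -0.2 2.5 0 1;0 0 0 0 0 4 1;0 0 0 0 0 5 1;0 0 0 0 0 5 1;0 0 0 -1.5 5 0 1;0 0 0 -1.5 5 0 1;0 0 0 -1.5 5 0 1;0 0 0 -1.5 5 0 1;0 0 0 0 0 0 1;0 0 0 0 0 0 1")

```text
time_s: 22.55
tcp_pos: [0.4994, 0.0451, 0.2168]
ee_rot: [0.0, -0.038, 0.999, -0.0]
contact_force: [-0.2, 0.7, -0.3]
gripper_width: 0.006
finger_force: 0.0
```

```bash
python3 -c "
from h import *
rep()
import glob
f=cv2.imread(sorted(glob.glob('pics/top_2*.png'))[-1])[150:230,280:400]
g=cv2.imread(sorted(glob.glob('pics/scene_2*.png'))[-1])[170:280,250:400]
cv2.imwrite('pics/v4.png',np.vstack([cv2.resize(f,(420,280)),cv2.resize(g,(420,308))]))
"
```

```text
tcp d,s 0.501303490213876 0.009263220144052394 F n,u -0.16100764406749726 0.6836444575961075 22.55
top [ 548.4 -283.6] [ 87.3 107.1] 5.2 d rng [503.7 593.1] s rng [-338.1 -229.2]
scene [ 542.9 -289.8] [ 99.9 116.8] 4.8 d rng [492.2 593.6] s rng [-348.8 -230.7]
```

View pics/v4.png

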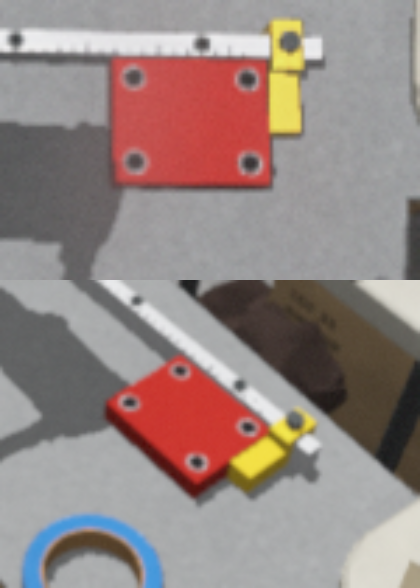

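The plate sits flush along the fence (upper crop, row ~58) with its end against the yellow stop (column ~270). The arm is clear, so I'm handing in.

```bash
python3 -c "
from rig import r
print(r.finish_job())"
```

```text
the job is handed in; nothing more can be done
None
```

The red plate is flat against the fence with its end touching the yellow stop, pushed only with the fingers, and the arm finished clear; I handed the job in at about 22.6 s, but the hand-in gave no verdict.

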